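Take the long turner out of a drawer that opens only half way

TASK

The turner is in the little drawer on the worktop, but a spice jar stands in the drawer's way: first put that jar on the bare black pad on top of the drawer unit, upright, so that it completes the row of three. Then pull the drawer out to its stop - it opens only about half way, so the turner has to be tilted, handle end up, and drawn out at a slant past the front edge of the unit's top. Finish while holding the turner still in the gripper with every part of it at least 20 cm above the worktop, and leave the other things standing where they are.

Things in the scene. Friction and masses are not known exactly. Their poses are not given: they have to be found in the camera images.
- drawer_unit: fixed drawer unit of light wood, 220 long (its x) x 170 wide (its y) x 78 mm high; origin at the centre of its underside on the worktop, z up. Its front faces its own -x (roughly world -y, the robot's right). On top, at x = -5 mm, are three thin round black pads 45 mm wide at y = -50, 0 (jars stand on these) and +50 mm (bare). A 16 mm high rail runs along the back edge.
- unit_front (a point): middle of the upper front edge of the unit's top panel, 78 mm above the worktop, at x = -110 mm of the unit; the panel is 11 mm thick, so the turner has to pass under an edge 67 mm above the worktop
- drawer (a joint): how far the drawer is out (m): 0 shut, 0.115 at its stop, 0 to 0.008 at the start; slides along the unit's -x with 1.5 N of friction and stays where left. Inside 208 long, 132 mm wide; floor 13 mm and side and back walls 50 mm above the worktop. At the stop the open gap between unit_front and the drawer front is 115 mm long.
- drawer_knob (a point): middle of the head of the drawer's dark steel knob, to be pinched from above: a round head 20 mm in diameter and 17 mm long, axis along the unit's x, 40 mm above the worktop, 20 mm in front of the drawer front. The drawer front is a darker wooden panel 12 mm thick, 170 mm wide, reaching 62 mm above the worktop; knob and front move with the drawer.
- free_place (a point): centre of the bare black pad on the unit's top, 78 mm above the worktop, where the stray jar belongs
- stray_jar: spice jar with a brown cap and a cream, brown and red label, 41 mm in diameter, 105 mm tall, about 0.11 kg, standing on the worktop in front of the drawer, in the path of its front; origin at the centre of its underside, z up
- row_jar_1: spice jar with a black cap and a dark blue label, 41 mm in diameter, 105 mm tall, standing on a black pad (y = 0 or -50 mm of the unit); origin at the centre of its underside; leave it there
- row_jar_2: spice jar with a black cap and a green label, 41 mm in diameter, 105 mm tall, standing on the other occupied black pad; origin at the centre of its underside; leave it there
- tin: small tin, 75 mm in diameter, 58 mm tall, standing on top of the unit behind the jars; origin at the centre of its underside; leave it there
- turner: slotted kitchen turner 196 mm long, about 80 g, lying flat in the drawer nearly along the unit's x, handle towards the drawer front: round dark wooden handle 18 mm thick, 100 mm long at its -x end, thin steel neck, steel blade 70 long, 56 wide, 3 mm thick at its +x end. Origin at mid length on its underside, x from handle to blade, z up.
- turner_grip (a point): point on the handle's axis 60 mm from the handle's end, 9 mm above the turner's underside, where the fingers can take it across (18 mm wide)
- turner_end (a point): free end of the turner's handle
- turner_tip (a point): front edge of the turner's blade, in its middle
- pasta_jar: clear jar of pasta with a black lid, 79 mm in diameter, 154 mm tall, standing at the back right; origin under its centre; leave it there
- mug: two-tone cream mug, 100 mm tall, standing behind the coffee maker; origin under its middle; leave it there
Not all that is in view belongs to the job. What is shaped like the stray_jar but pink or turquoise is not meant.

How it is judged (in metres and radians):
On the way, in this order (a step that is already met when the one before it is completed fails the run):
1. the stray jar stands upright and released on the bare black pad, completing the row (horizontal distance between stray_jar and free_place below 0.016 m and z of stray_jar in the frame of drawer_unit between 0.073 and 0.084 m and angle between stray_jar's own z axis and vertical below 0.12 rad and contact force between the fingers and stray_jar below 0.1 N and linear speed of stray_jar below 0.03 m/s), for 0.2 s.
2. the drawer is pulled out to its stop (at least 105 of 115 mm) (value of joint drawer above 0.105 m), for 0.1 s.
At the end, for the whole second after the job is handed in: The stray jar stands upright, released, within 16 mm of the bare black pad's centre; the other jars and the tin stand upright; the turner is held still in the fingers, touching nothing of the drawer unit, blade tip and handle end both over 0.20 m above the worktop (all of step 1 and height (world z) of each of turner_tip, turner_end above 0.2 m and contact force between the fingers and turner above 1 N and contact force between turner and drawer_unit below 0.1 N and linear speed of turner below 0.03 m/s and angle between each of row_jar_1, row_jar_2, tin's own z axis and vertical below 0.12 rad); the arm keeps its last pose, push and grip.
It fails at once if a jar of the row or the tin on the unit is shifted more than 20 mm or tipped (distance of any of row_jar_1, row_jar_2, tin from where it was at the start of the episode above 0.02 m or angle between any of row_jar_1, row_jar_2, tin's own z axis and vertical above 0.4 rad).
It fails at once if the stray jar is knocked over (angle between stray_jar's own z axis and vertical above 0.9 rad).
It fails at once if the pasta jar or the mug is shifted more than 30 mm (distance of any of pasta_jar, mug from where it was at the start of the episode above 0.03 m).
It also fails if it takes over 58 s, if anything falls off the work surface, if the arm or the gripper's body presses on something with over 40 N, if the wrist force passes 120 N, or if a joint passes its speed limit or range.

ROBOT

A 6-joint arm with a two-finger parallel gripper is mounted at the origin on a cart in front of the work surface, level with it; the furniture and walls round the work are solid. World frame = base frame: x ahead of the robot, y to its left, z up, the work surface at z = 0. Lengths are in mm, angles in degrees, forces in N, time in s.
With the tool pointing down it reaches from about 300 to 850 mm from the base axis. Payload 4.2 kg.
Tool frame: the origin (TCP) lies between the finger pads; the fingertips stand 14 mm ahead of it and the grasp point (between the pads) lies 5 mm behind it; z points along the fingers, y is the line along which they close (so a half turn about z gives the same grasp; the last joint's range is limited). The gripper opens to 91 mm and grips with 3 to 60 N. Pads are 32 mm wide; open, the fingers measure 118 mm over their backs; the gripper's body (76 mm by 178 mm) begins 60 mm behind the grasp point.
Start: joints at [63.025, 18.312, 89.639, -0, 72.044, -1.146], TCP at [250.523, 517.571, 227.976] pointing down, gripper open.
Joint ranges: [-177.97, 177.97], [-48.28, 115.42], [12.27, 149.76], [-77.06, 257.06], [2.81, 150.46], [-146.56, 146.56]. Speed limits (degrees/s): [147.25, 147.25, 180, 180, 180, 180].

INTERFACE

Orientations are given as [roll, pitch, yaw] about the fixed x, y, z axes, in that order (R = Rz(yaw) Ry(pitch) Rx(roll)).
In Python, from workcell import * gives the robot as it stands. The module is installed in compiled form; this text tells all that it offers.
- The arm moves only by the tool send_rows, never from a script. Its argument "deltas" is a list of rows, each a list of 2 entries, a list of its own where there are three numbers: the shift along the tool's x, y, z normalised to -1 to 1, where 1 is 0.5 m, then the turn, a rotation vector about the tool's x, y, z normalised to -1 to 1, where 1 is 0.5 rad. A call has 1 to 10 rows; each row shifts and turns the commanded pose from where the row before left it, along the tool's axes as they then stand; what a row does not reach is not made up. A row lasts 1/10 s, in which the tool goes at most 50 mm and 8.59 degrees, less where a joint would pass 70% of its speed; a pose out of reach is approached as far as the arm can. A call with a number of a shift or a turn outside -1 to 1 is refused whole. A call with a gripper value outside its range is refused whole. "grip" is the closure, from 0 (fully open) to 1 (shut), set as the call begins (left out, the last holds). The fingers move at their own pace and stop on an object; "grip_force" is the grip in N (left out, the last holds). Time passes only in rows, so rows that do not move let the fingers close. It gives the time, the measured TCP pose, the force, the opening and the grip force at its end, in the units of the state.
- state(): the state, without advancing time (a new reading comes with each control period).
- grab_frame(name): name is "side" or "top"; returns the picture (480x640x3 uint8, red, green, blue); there is no depth.
- calibration(name): a dict with "mtx" (3x3 intrinsics, pixels), "R" (3x3) and "t" (3): a world point X has camera coordinates R X + t. Camera axes: x right, y down, z forward; pixel columns grow to the right and rows downward; lengths in mm; the calibration is good to about 2 mm. A picture is of the moment at which its call begins. calibration takes no time and is no camera call.
- job_done(): hands the job in; it is judged then, once.
Trained networks look in the newest picture that a camera, given by its name, has taken for a name from the list of things; names that differ only in an ending like _2 or _b are one class to them, and where a whole thing is asked for, a point or a joint stands for the part that bears it (a point fixed in the world has none). Each returns a list of dicts, best first, with "p" (0 to 1); they miss things now and then, are a little off and sometimes report something else, mostly with a low value. They report only what shows in the picture. A call takes as long as a camera call. They do not tell look-alikes from the thing itself.
- trace(camera, label): "pixels" (480x640 bool, what is visible of it) and "bbox" ([left, top, width, height] in pixels, round what is visible of it).
The state is a dict: "time_s": time; "qpos": joint angles; "qvel": joint speeds; "effort": joint torques, N m; "ee_pos": TCP position; "ee_rot": TCP orientation; "force": force on the tool from outside, world axes, zero at the start; "torque": the same for the moment, N m; "gripper_width": finger opening in mm; "gripper_force": force on a finger pad.
Only numpy, scipy, OpenCV 4.12 (cv2) and the standard library are available. Lean on these libraries where they do the work, as an engineer would, in place of code of your own. Each camera call takes 0.05 s, during which the arm holds its last target. There are 200 camera calls.

## Working session

There is one attempt and no reset: what is moved stays moved. The work goes in short steps, Python scripts to look and compute and a tool call to move; the robot and the scene stay as the last step left them, time stands still between calls to the robot, and variables do not carry over. Pictures are saved under pics/ and viewed, at most 10 in all, crops included, and the job is handed in when it is done.

Besides the shell and the picture viewer there is one more tool, called after "Call:" by a JSON object that holds its "name" and its "arguments", one argument or row to a line. send_rows: Moves the arm, as the interface text tells. Scaled input: -1 to 1 covers 0.5 m each way for a shift and 0.5 rad each way for a turn. Its arguments: {"type":"object","properties":{"deltas":{"type":"array","items":{"type":"array"}},"grip":{"type":"number"},"grip_force":{"type":"number"}},"required":["deltas"]}

```bash
mkdir -p pics
python3 - <<'E'
from workcell import *
import cv2,numpy as np
s=state();print({k:np.round(v,2).tolist() for k,v in s.items()})
for n in("side","top"):
    c=calibration(n);print(n,np.round(c["mtx"],1).tolist(),np.round(c["R"],4).tolist(),np.round(c["t"],1).tolist())
    im=grab_frame(n);cv2.imwrite(f"pics/{n}0.png",im[:,:,::-1])
    for l in("stray_jar","row_jar_1","tin","drawer_unit","drawer_knob","turner"):
        for d in trace(n,l)[:5]:
            print(n,l,round(d["p"],2),d["bbox"],int(d["pixels"].sum()))
E
```

```text
{'time_s': 0.0, 'qpos': [63.02, 18.35, 89.71, -0.0, 72.04, -1.15], 'qvel': [-0.04, 0.03, 0.02, -0.02, 0.05, 0.07], 'effort': [0.0, -41.25, -23.2, 0.07, 0.05, -0.0], 'ee_pos': [250.32, 517.11, 227.14], 'ee_rot': [-179.9, -0.0, 154.17], 'force': [-0.16, -0.03, 0.95], 'torque': [0.0, -0.03, -0.03], 'gripper_force': 0.0, 'gripper_width': 91.35}
side [[587.6, 0.0, 321.2], [0.0, 587.6, 234.3], [0.0, 0.0, 1.0]] [[0.9041, -0.4273, 0.0001], [-0.2537, -0.537, -0.8045], [0.3439, 0.7273, -0.5939]] [-525.1, 254.9, 1019.0]
side stray_jar 0.88 [356.0, 283.6, 31.5, 58.1] 1152
side stray_jar 0.78 [265.5, 295.2, 25.3, 56.3] 1173
side stray_jar 0.63 [247.4, 265.7, 21.9, 53.1] 984
side row_jar_1 0.7 [301.8, 194.1, 19.8, 56.0] 1060
side row_jar_1 0.64 [320.8, 188.7, 22.5, 53.6] 1002
side tin 0.88 [292.1, 189.6, 33.3, 40.0] 429
side drawer_unit 0.76 [253.4, 209.5, 125.1, 102.9] 7654
side drawer_unit 0.73 [321.1, 277.7, 8.7, 7.3] 23
side turner 0.37 [321.4, 277.5, 9.0, 7.2] 33
top [[615.2, 0.0, 321.4], [0.0, 615.2, 232.8], [0.0, 0.0, 1.0]] [[0.0241, -0.9992, -0.0323], [-0.9902, -0.0194, -0.1386], [0.1379, 0.0354, -0.9898]] [96.6, 613.0, 969.6]
top stray_jar 0.83 [436.5, 323.4, 37.7, 38.0] 843
top stray_jar 0.67 [389.3, 327.2, 28.7, 27.7] 660
top stray_jar 0.64 [469.1, 219.8, 38.0, 30.9] 893
top row_jar_1 0.98 [341.3, 226.5, 31.2, 33.2] 752
top row_jar_1 0.75 [340.0, 189.5, 31.9, 36.5] 828
top tin 0.58 [285.0, 195.9, 49.6, 58.2] 2159
top drawer_unit 0.76 [282.1, 192.5, 164.1, 108.4] 12229
top drawer_knob 0.78 [420.0, 197.0, 27.5, 105.1] 1068
top drawer_knob 0.2 [279.8, 192.6, 168.4, 108.9] 12463
```

Run:
```python
import cv2
a=cv2.imread("pics/side0.png")[170:380,220:420];b=cv2.imread("pics/top0.png")[170:380,270:530]
cv2.imwrite("pics/c0.png",cv2.resize(a,None,fx=2.85,fy=2.85,interpolation=2));cv2.imwrite("pics/c1.png",cv2.resize(b,None,fx=2.85,fy=2.85,interpolation=2))
```

```text
(no output)
```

View pics/c0.png

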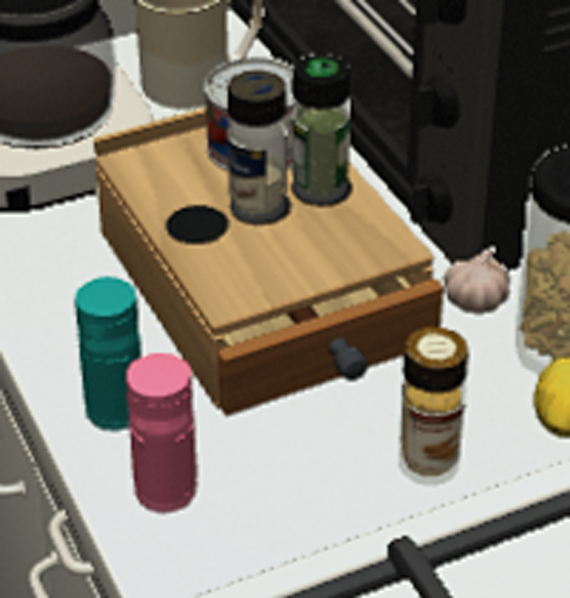

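View pics/c1.png

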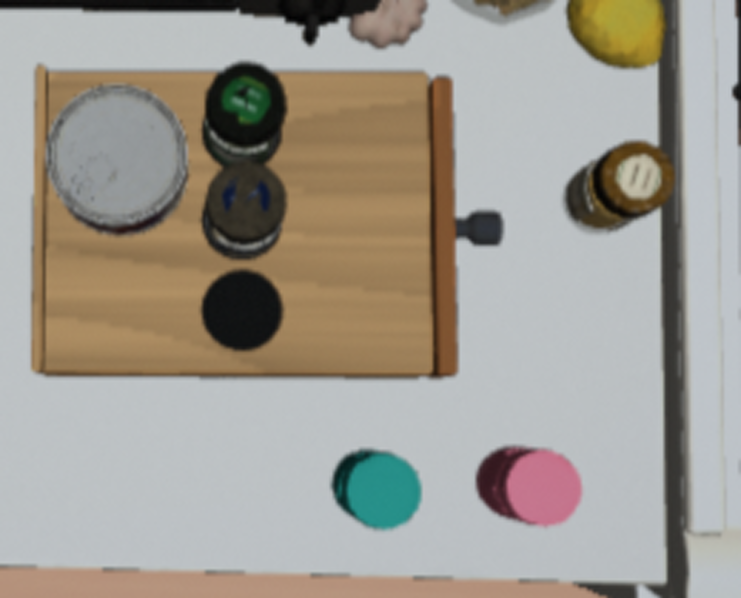

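View pics/top0.png

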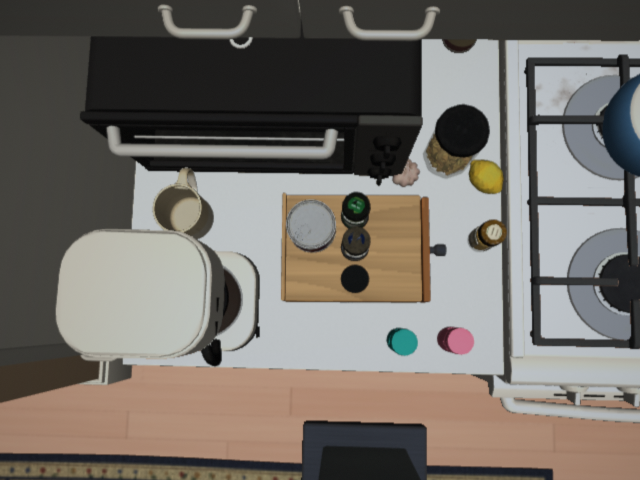

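Candidates: the brown-capped jar (side 372,312, top 490,235), the turquoise jar (side 258,292, top 403,341), the pink jar (side 278,323, top 459,341) and the black-capped row jars (top 356,208 and 356,243). By the description the stray jar is the brown-capped one, and the close crops confirm its cream, brown and red label. The bare pad is at top (355,279), and the knob at top (441,250).

```bash
cat > h.py <<'E'
from workcell import *
import cv2,numpy as np
from scipy.spatial.transform import Rotation as Ro
C={n:calibration(n) for n in("side","top")}
P={n:C[n]["mtx"]@np.c_[C[n]["R"],C[n]["t"]] for n in C}
def tri(s,t):
    X=cv2.triangulatePoints(P["side"],P["top"],np.float64(s).reshape(2,1),np.float64(t).reshape(2,1))[:,0];return X[:3]/X[3]
def proj(n,X):
    p=P[n]@np.r_[X,1];return p[:2]/p[2]
def onz(n,p,z):
    c=C[n];d=c["R"].T@np.linalg.solve(c["mtx"],[p[0],p[1],1]);o=-c["R"].T@c["t"];return o+d*(z-o[2])/d[2]
def plan(target,R=None):
    "rows in tool axes (normalised) to a target TCP pos [mm] and rotation"
    s=state();R0=Ro.from_euler('xyz',s["ee_rot"],degrees=True)
    d=R0.inv().apply(np.array(target)-s["ee_pos"])/500
    r=np.zeros(3) if R is None else (R0.inv()*R).as_rotvec()/.5
    print("pos",np.round(s["ee_pos"],1),"rot",np.round(s["ee_rot"],2),"shift",np.round(d,4),"turn",np.round(r,3))
E
python3 - <<'E'
from h import *
sc=lambda p:(220+p[0]/2.85,170+p[1]/2.85)
tc=lambda p:(270+p[0]/2.85,170+p[1]/2.85)
for n,a,b in[("pad",(197,224),(242,310)),("jarcap",(436,345),(638,177)),("pinkcap",(160,377),(543,487)),("turqcap",(107,302),(383,489)),("knob",(351,361),(488,228)),("frontL(+y)",(212,331),(432,375)),("frontR",(433,264),(429,72)),("bluecap",(257,87),(245,200)),("greencap",(321,70),(246,97)),
 ("drFrontTopL",(220,357),(445,374)),("drFrontTopR",(440,288),(443,78)),("backRail L",(97,146),(37,372))]:
    X=tri(sc(a),tc(b));print(n,X.round(1),"err",np.round(proj("side",X)-sc(a),1),"z0:",onz("top",tc(b),78).round(1))
# blob of bare pad
for n,c in(("top",(355,279)),("side",(289,248.6))):
    g=cv2.cvtColor(cv2.imread(f"pics/{n}0.png"),6);m=(g<50).astype(np.uint8)
    k,l,s,ct=cv2.connectedComponentsWithStats(m);i=l[int(c[1]),int(c[0])];print(n,s[i],ct[i],onz(n,ct[i],78))
print("grate", onz("top",(535,250),20).round())
print("stove edge",onz("top",(505,250),0).round(),"coffee",[onz("top",p,300).round() for p in((60,240),(220,350))])
E
```

```text
pad [534.2  54.2  75.9] err [ 0. -0.] z0: [534.2  54.3  78. ]
jarcap [ 609.  -157.3  103.4] err [-0.  0.] z0: [ 612.6 -163.5   78. ]
pinkcap [ 442.7 -106.1   99.1] err [-0.1  0. ] z0: [ 442.  -110.1   78. ]
turqcap [439.2 -21.9  96.3] err [ 0.1 -0. ] z0: [438.7 -23.8  78. ]
knob [586.7 -86.9  40.2] err [ 0.1 -0. ] z0: [582.5 -80.9  78. ]
frontL(+y) [500.9 -51.   71. ] err [ 0.1 -0. ] z0: [500.9 -50.2  78. ]
frontR [670.9 -49.1  68. ] err [ 0.6 -0.1] z0: [669.8 -48.2  78. ]
bluecap [582.8  55.6 178.2] err [-0.1  0. ] z0: [595.4  53.6  78. ]
greencap [633.9  56.4 178. ] err [ 0.6 -0.1] z0: [653.7  54.   78. ]
drFrontTopL [502.1 -60.3  54.9] err [ 0.1 -0. ] z0: [501.6 -57.3  78. ]
drFrontTopR [671.  -59.2  53.5] err [ 0.3 -0.1] z0: [666.5 -56.   78. ]
backRail L [498.4 165.7  83.8] err [-0.5  0. ] z0: [497.5 166.6  78. ]
top [341 265  28  28 599] [354.41068447 278.51919866] [534.54692959  55.05561036  78.        ]
side [279 242  21  13 210] [288.76190476 248.32857143] [532.86218836  52.89307765  78.        ]
grate [ 592. -245.   20.]
stove edge [ 594. -201.    0.] coffee [array([560., 426., 300.]), array([431., 219., 300.])]
```

View pics/side0.png

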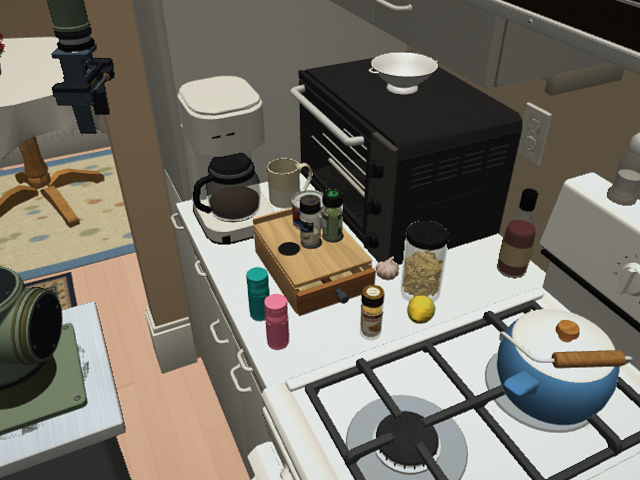

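The brown-capped jar stands at about (609,-157), the pad is at (534,54.5), and the knob is at (587,-87,40). The unit's yaw is about 90.9°. The side view shows the coffee maker between the arm and the unit, so I go around it on the robot's side.

Call:
{"name": "send_rows", "arguments": {
  "deltas": [
    [[-0.0375,-0.0622,-0.011],[0,0,0]],
    [[-0.0375,-0.0622,-0.011],[0,0,0]],
    [[-0.0375,-0.0622,-0.011],[0,0,0]],
    [[-0.0375,-0.0622,-0.011],[0,0,0]],
    [[-0.0375,-0.0622,-0.011],[0,0,0]],
    [[-0.0375,-0.0622,-0.011],[0,0,0]]
  ],
  "grip": 0.2
}}

```text
time_s: 1.3
ee_pos: [270.4, 299.2, 261.3]
ee_rot: [180.0, 0.0, 154.2]
force: [0.6, -0.6, -0.4]
gripper_width: 72.8
gripper_force: 0.0
```

Call:
{"name": "send_rows", "arguments": {
  "deltas": [
    [[-0.045,-0.0545,0],[0,0,0]],
    [[-0.045,-0.0545,0],[0,0,0]],
    [[-0.045,-0.0545,0],[0,0,0]],
    [[-0.045,-0.0545,0],[0,0,0]],
    [[-0.045,-0.0545,0],[0,0,0]],
    [[-0.045,-0.0545,0],[0,0,0]],
    [[-0.045,-0.0545,0],[0,0,0]]
  ]
}}

```text
time_s: 2.0
ee_pos: [329.2, 58.9, 261.3]
ee_rot: [180.0, 0.1, 154.2]
force: [-0.1, -0.9, -0.4]
gripper_width: 72.7
gripper_force: 0.0
```

Call:
{"name": "send_rows", "arguments": {
  "deltas": [
    [[0,0,0],[0,0,0.297]],
    [[0,0,0],[0,0,0.297]],
    [[0,0,0],[0,0,0.297]],
    [[0,0,0],[0,0,0.297]],
    [[0,0,0],[0,0,0.297]],
    [[0,0,0],[0,0,0.297]],
    [[0,0,0],[0,0,0.297]],
    [[0,0,0],[0,0,0.297]],
    [[0,0,0],[0,0,0.297]]
  ]
}}

```text
time_s: 2.9
ee_pos: [329.1, 60.3, 261.1]
ee_rot: [180.0, -0.0, 77.2]
force: [0.2, -0.6, -0.0]
gripper_width: 72.9
gripper_force: 0.0
```

Call:
{"name": "send_rows", "arguments": {
  "deltas": [
    [[0,0,0],[0,0,0.297]],
    [[0,0,0],[0,0,0.297]],
    [[0,0,0],[0,0,0.297]],
    [[0,0,0],[0,0,0.297]],
    [[0,0,0],[0,0,0.297]],
    [[0,0,0],[0,0,0.297]],
    [[0,0,0],[0,0,0.297]],
    [[0,0,0],[0,0,0.297]],
    [[0,0,0],[0,0,0.297]],
    [[0,0,0],[0,0,0]]
  ]
}}

```text
time_s: 3.9
ee_pos: [329.1, 60.3, 261.1]
ee_rot: [-180.0, -0.0, 1.0]
force: [-0.5, -0.6, -0.9]
gripper_width: 73.1
gripper_force: 0.0
```

Run:
```python
from h import *
R=Ro.from_euler('xyz',[180,0,.9],degrees=True)
plan([609,-157.3,220],R); plan([609,-157.3,75],R)
print(np.round(state()["qpos"],1))
for p,z in(((345,172),0),((250,172),0),((380,178),120),((380,178),60),((250,152),200),((250,118),240)): print(p,onz("top",p,z).round())
# jar axis check from base in side view
print([proj("side",np.array([609,-157.3,z])).round(1) for z in(0,105)],[proj("top",np.array([609,-157.3,z])).round(1) for z in(0,105)])
```

```text
pos [329.1  60.3 261.1] rot [-1.7999e+02 -2.0000e-02  1.0400e+00] shift [0.5518 0.4452 0.0823] turn [-0.    -0.001  0.005]
pos [329.1  60.3 261.1] rot [-1.7999e+02 -2.0000e-02  1.0400e+00] shift [0.5517 0.4452 0.3723] turn [-0.    -0.001  0.005]
[  8.4  -5.5 112.6   0.   72.9  97.4]
(345, 172) [725.  73.   0.]
(250, 172) [722. 239.   0.]
(380, 178) [687.  19. 120.]
(380, 178) [701.  16.  60.]
(250, 152) [703. 209. 200.]
(250, 118) [740. 205. 240.]
[array([370.1, 331.8]), array([373. , 290.4])] [array([479. , 240.5]), array([494.1, 231.9])]
```

Call:
{"name": "send_rows", "arguments": {
  "deltas": [
    [[0.069,0.0557,0.0103],[0,0,0]],
    [[0.069,0.0557,0.0103],[0,0,0]],
    [[0.069,0.0557,0.0103],[0,0,0]],
    [[0.069,0.0557,0.0103],[0,0,0]],
    [[0.069,0.0557,0.0103],[0,0,0]],
    [[0.069,0.0557,0.0103],[0,0,0]],
    [[0.069,0.0557,0.0103],[0,0,0]],
    [[0.069,0.0557,0.0103],[0,0,0]],
    [[0,0,0],[0,0,0]],
    [[0,0,0],[0,0,0]]
  ]
}}

```text
time_s: 4.9
ee_pos: [609.0, -157.9, 218.5]
ee_rot: [-179.9, 0.1, 1.1]
force: [-0.8, -0.6, -0.1]
gripper_width: 72.6
gripper_force: 0.0
```

Run:
```python
from h import *
R=Ro.from_euler('xyz',[180,0,.9],degrees=True)
plan([609,-157.3,75],R)
im=grab_frame("side");cv2.imwrite("pics/s1.png",cv2.resize(im[200:400,280:480,::-1],None,fx=2.8,fy=2.8))
```

```text
pos [ 609.  -157.9  218.5] rot [-1.7994e+02  1.2000e-01  1.1000e+00] shift [ 0.0006 -0.001   0.2871] turn [-0.002  0.004  0.007]
```

View pics/s1.png

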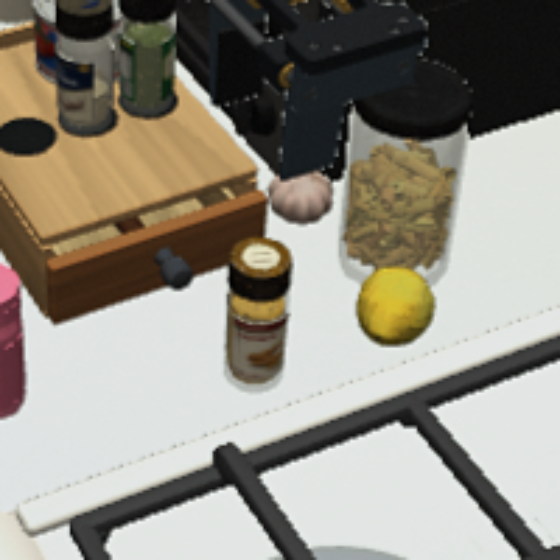

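The brown-capped jar stands free at crop (258,310), with the gripper's fingers above it. The way down is clear and the stove grate is low.

Call:
{"name": "send_rows", "arguments": {
  "deltas": [
    [[0,-0.001,0.07],[0,0,0]],
    [[0,0,0.07],[0,0,0]],
    [[0,0,0.06],[0,0,0]],
    [[0,0,0.05],[0,0,0]],
    [[0,0,0.037],[0,0,0]],
    [[0,0,0],[0,0,0]],
    [[0,0,0],[0,0,0]]
  ]
}}

```text
time_s: 5.65
ee_pos: [608.9, -156.4, 77.4]
ee_rot: [180.0, -0.1, 1.1]
force: [-0.2, -0.4, 0.4]
gripper_width: 72.9
gripper_force: 0.0
```

Call:
{"name": "send_rows", "arguments": {
  "deltas": [
    [[0,0,0],[0,0,0]],
    [[0,0,0],[0,0,0]],
    [[0,0,0],[0,0,0]],
    [[0,0,0],[0,0,0]],
    [[0,0,0],[0,0,0]],
    [[0,0,0],[0,0,0]],
    [[0,0,0],[0,0,0]],
    [[0,0,0],[0,0,0]]
  ],
  "grip": 1,
  "grip_force": 20
}}

```text
time_s: 6.45
ee_pos: [609.3, -157.2, 76.6]
ee_rot: [180.0, -0.0, 1.0]
force: [-1.6, -0.3, 3.4]
gripper_width: 40.7
gripper_force: 20.0
```

Call:
{"name": "send_rows", "arguments": {
  "deltas": [
    [[0,0,-0.03],[0,0,0]],
    [[0,0,-0.06],[0,0,0]],
    [[0,0,-0.06],[0,0,0]],
    [[0,0,-0.06],[0,0,0]],
    [[0,0,-0.06],[0,0,0]],
    [[0,0,0],[0,0,0]],
    [[0,0,0],[0,0,0]]
  ]
}}

```text
time_s: 7.15
ee_pos: [608.7, -156.9, 210.6]
ee_rot: [-180.0, 0.0, 1.0]
force: [-0.1, -0.2, -1.8]
gripper_width: 40.4
gripper_force: 20.0
```

Run:
```python
from h import *
R=Ro.from_euler('xyz',[180,0,.9],degrees=True)
plan([534.3,54.5,210],R);plan([534.3,54.5,154],R)
for n in("side","top"):
    grab_frame(n)
    for d in trace(n,"stray_jar"): print(n,round(d["p"],2),d["bbox"])
```

```text
pos [ 608.7 -156.9  210.6] rot [-1.7999e+02  3.0000e-02  1.0200e+00] shift [-0.1413 -0.4255  0.0014] turn [-0.001  0.001  0.004]
pos [ 608.7 -156.9  210.6] rot [-1.7999e+02  3.0000e-02  1.0200e+00] shift [-0.1412 -0.4254  0.1134] turn [-0.001  0.001  0.004]
side 0.96 [265.7, 294.0, 22.6, 57.6]
side 0.94 [359.3, 227.7, 27.7, 58.0]
side 0.58 [246.9, 266.2, 25.3, 54.9]
side 0.29 [298.0, 267.0, 76.7, 48.7]
top 0.64 [387.6, 327.6, 30.4, 27.2]
top 0.61 [437.3, 325.5, 35.1, 33.6]
```

Call:
{"name": "send_rows", "arguments": {
  "deltas": [
    [[-0.07,0,0],[0,0,0]],
    [[-0.0713,0,0],[0,0,0]],
    [[0,-0.06,0],[0,0,0]],
    [[0,-0.075,0],[0,0,0]],
    [[0,-0.075,0],[0,0,0]],
    [[0,-0.075,0],[0,0,0]],
    [[0,-0.075,0],[0,0,0]],
    [[0,-0.0655,0],[0,0,0]],
    [[0,0,0],[0,0,0]],
    [[0,0,0],[0,0,0]]
  ]
}}

```text
time_s: 8.35
ee_pos: [534.2, 54.8, 210.3]
ee_rot: [180.0, 0.1, 1.1]
force: [0.1, -0.7, -1.6]
gripper_width: 40.5
gripper_force: 20.0
```

Call:
{"name": "send_rows", "arguments": {
  "deltas": [
    [[0,0,0.05],[0,0,0]],
    [[0,0,0.03],[0,0,0]],
    [[0,0,0.018],[0,0,0]],
    [[0,0,0],[0,0,0]],
    [[0,0,0],[0,0,0]],
    [[0,0,0],[0,0,0]]
  ]
}}

```text
time_s: 8.95
ee_pos: [535.3, 54.1, 163.1]
ee_rot: [-180.0, -0.1, 1.0]
force: [0.3, 0.0, -0.8]
gripper_width: 40.5
gripper_force: 20.0
```

Run:
```python
from h import *
R=Ro.from_euler('xyz',[180,0,.9],degrees=True)
plan([534.3,54.5,155],R); print(state()["force"])
im=grab_frame("side");cv2.imwrite("pics/s2.png",cv2.resize(im[150:330,220:420,::-1],None,fx=2.8,fy=2.8))
```

```text
pos [535.3  54.1 163.1] rot [-1.7999e+02 -1.1000e-01  9.9000e-01] shift [-0.0021 -0.0008  0.0163] turn [-0.    -0.004  0.003]
[ 0.27446975  0.01987414 -0.81303482]
```

View pics/s2.png

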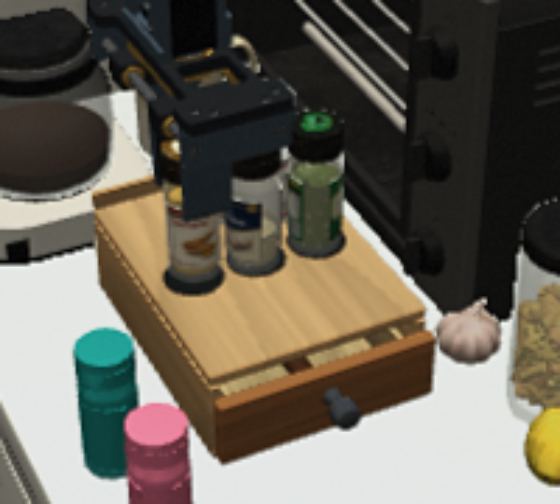

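The jar hangs just above the pad at crop (193,275), in line with the row. I lower it, release it and retreat.

Call:
{"name": "send_rows", "arguments": {
  "deltas": [
    [[-0.0015,0,0.006],[0,0,0]],
    [[0,0,0.006],[0,0,0]],
    [[0,0,0.0045],[0,0,0]],
    [[0,0,0],[0,0,0]],
    [[0,0,0],[0,0,0]],
    [[0,0,0],[0,0,0]]
  ]
}}

```text
time_s: 9.6
ee_pos: [534.1, 54.4, 154.6]
ee_rot: [180.0, -0.0, 1.0]
force: [-1.1, -0.3, 5.6]
gripper_width: 40.5
gripper_force: 20.0
```

Call:
{"name": "send_rows", "arguments": {
  "deltas": [
    [[0,0,0],[0,0,0]],
    [[0,0,0],[0,0,0]],
    [[0,0,0],[0,0,0]],
    [[0,0,0],[0,0,0]],
    [[0,0,0],[0,0,0]],
    [[0,0,0],[0,0,0]]
  ],
  "grip": 0.25
}}

```text
time_s: 10.2
ee_pos: [533.9, 54.4, 153.9]
ee_rot: [-180.0, 0.0, 1.0]
force: [0.3, 0.1, -0.4]
gripper_width: 68.5
gripper_force: 0.0
```

Call:
{"name": "send_rows", "arguments": {
  "deltas": [
    [[0,0,-0.02],[0,0,0]],
    [[0,0,-0.05],[0,0,0]],
    [[0,0,-0.06],[0,0,0]],
    [[0,0,-0.06],[0,0,0]],
    [[0,0,-0.03],[0,0,0]],
    [[0,0,0],[0,0,0]]
  ]
}}

```text
time_s: 10.8
ee_pos: [535.3, 54.5, 267.3]
ee_rot: [-180.0, -0.4, 1.0]
force: [0.2, -0.1, 0.2]
gripper_width: 68.3
gripper_force: 0.0
```

Run:
```python
from h import *
plan([534.3,-87,265],Ro.from_euler('xyz',[180,0,.9],degrees=True));plan([586.7,-87.5,240],Ro.from_euler('xyz',[180,0,90.9],degrees=True))
im=grab_frame("side")
for d in trace("side","stray_jar"): print(round(d["p"],2),d["bbox"])
for z in(78,183): print(proj("side",np.array([534.3,54.5,z])))
```

```text
pos [535.3  54.5 267.3] rot [-179.97   -0.38    1.02] shift [-0.0071  0.2829  0.0044] turn [-0.001 -0.013  0.004]
pos [535.3  54.5 267.3] rot [-179.97   -0.38    1.02] shift [0.0974 0.2857 0.0551] turn [ 0.01  -0.011 -3.137]
0.67 [266.0, 295.1, 22.0, 54.6]
0.45 [297.9, 266.7, 78.5, 46.2]
[289.10831011 247.70583601]
[287.34965635 204.66043302]
```

Call:
{"name": "send_rows", "arguments": {
  "deltas": [
    [[0.0243,0.0714,0.008],[0,0,0]],
    [[0.0243,0.0714,0.008],[0,0,0]],
    [[0.0243,0.0714,0.008],[0,0,0]],
    [[0.0243,0.0714,0.008],[0,0,0]]
  ]
}}

```text
time_s: 11.3
ee_pos: [584.6, -88.7, 246.2]
ee_rot: [-180.0, 0.2, 1.0]
force: [0.8, 0.5, -0.8]
gripper_width: 68.7
gripper_force: 0.0
```

Call:
{"name": "send_rows", "arguments": {
  "deltas": [
    [[0,0,0],[0,0,-0.285]],
    [[0,0,0],[0,0,-0.285]],
    [[0,0,0],[0,0,-0.285]],
    [[0,0,0],[0,0,-0.285]],
    [[0,0,0],[0,0,-0.285]],
    [[0,0,0],[0,0,-0.285]],
    [[0,0,0],[0,0,-0.285]],
    [[0,0,0],[0,0,-0.285]],
    [[0,0,0],[0,0,-0.285]],
    [[0,0,0],[0,0,-0.285]]
  ]
}}

```text
time_s: 12.3
ee_pos: [584.2, -87.4, 246.2]
ee_rot: [-179.8, -0.0, 83.0]
force: [0.2, -0.5, 0.2]
gripper_width: 68.5
gripper_force: 0.0
```

Call:
{"name": "send_rows", "arguments": {
  "deltas": [
    [[0,0,0],[0,0,-0.287]],
    [[0,0,0],[0,0,0]],
    [[0,0,0],[0,0,0]],
    [[0,0,0],[0,0,0]]
  ]
}}

```text
time_s: 12.7
ee_pos: [584.8, -87.5, 247.3]
ee_rot: [-179.9, -0.0, 90.8]
force: [1.0, 0.2, 0.2]
gripper_width: 68.5
gripper_force: 0.0
```

Run:
```python
from h import *
plan([586.7,-87.2,37],Ro.from_euler('xyz',[180,0,90.9],degrees=True))
print(state()["qpos"])
```

```text
pos [584.8 -87.5 247.3] rot [-1.7994e+02 -2.0000e-02  9.0770e+01] shift [4.000e-04 4.300e-03 4.207e-01] turn [-0.002 -0.001 -0.004]
[-9.62704913e+00  1.91977381e+01  8.55012685e+01  5.66661310e-03
  7.53673492e+01 -1.04010711e+01]
```

Call:
{"name": "send_rows", "arguments": {
  "deltas": [
    [[-0.003,0.0043,0.07],[0,0,0]],
    [[0,0,0.08],[0,0,0]],
    [[0,0,0.08],[0,0,0]],
    [[0,0,0.08],[0,0,0]],
    [[0,0,0.06],[0,0,0]],
    [[0,0,0.035],[0,0,0]],
    [[0,0,0.016],[0,0,0]],
    [[0,0,0],[0,0,0]],
    [[0,0,0],[0,0,0]]
  ]
}}

```text
time_s: 13.6
ee_pos: [588.0, -89.1, 38.4]
ee_rot: [179.9, 0.0, 90.9]
force: [0.7, 0.1, -0.0]
gripper_width: 68.7
gripper_force: 0.0
```

Call:
{"name": "send_rows", "arguments": {
  "deltas": [
    [[0,0,0],[0,0,0]],
    [[0,0,0],[0,0,0]],
    [[0,0,0],[0,0,0]],
    [[0,0,0],[0,0,0]],
    [[0,0,0],[0,0,0]],
    [[0,0,0],[0,0,0]],
    [[0,0,0],[0,0,0]],
    [[0,0,0],[0,0,0]],
    [[0,0,0],[0,0,0]]
  ],
  "grip": 1,
  "grip_force": 25
}}

```text
time_s: 14.5
ee_pos: [586.6, -89.0, 37.5]
ee_rot: [-179.9, -0.0, 90.9]
force: [-2.3, -0.8, 3.0]
gripper_width: 18.6
gripper_force: 25.0
```

Call:
{"name": "send_rows", "arguments": {
  "deltas": [
    [[-0.02,0,0],[0,0,0]],
    [[-0.03,0,0],[0,0,0]],
    [[-0.03,0,0],[0,0,0]],
    [[-0.03,0,0],[0,0,0]],
    [[-0.03,0,0],[0,0,0]],
    [[-0.03,0,0],[0,0,0]],
    [[-0.03,0,0],[0,0,0]],
    [[-0.015,0,0],[0,0,0]],
    [[0,0,0],[0,0,0]],
    [[0,0,0],[0,0,0]]
  ]
}}

```text
time_s: 15.5
ee_pos: [588.6, -197.9, 37.4]
ee_rot: [-180.0, 0.1, 90.9]
force: [-4.7, -1.8, 2.1]
gripper_width: 19.0
gripper_force: 25.0
```

Call:
{"name": "send_rows", "arguments": {
  "deltas": [
    [[-0.006,0,0],[0,0,0]],
    [[-0.004,0,0],[0,0,0]],
    [[-0.002,0,0],[0,0,0]],
    [[0,0,0],[0,0,0]],
    [[0,0,0],[0,0,0]]
  ]
}}

```text
time_s: 16.0
ee_pos: [588.6, -200.4, 37.4]
ee_rot: [-179.9, -0.2, 90.8]
force: [-4.1, 7.4, 5.1]
gripper_width: 18.7
gripper_force: 25.0
```

Call:
{"name": "send_rows", "arguments": {
  "deltas": [
    [[0.006,0,0],[0,0,0]],
    [[0,0,0],[0,0,0]],
    [[0,0,0],[0,0,0]],
    [[0,0,0],[0,0,0]]
  ],
  "grip": 0.5
}}

```text
time_s: 16.4
ee_pos: [589.7, -199.9, 37.5]
ee_rot: [179.9, 0.0, 90.9]
force: [-0.0, 0.7, 0.9]
gripper_width: 45.3
gripper_force: 0.0
```

Call:
{"name": "send_rows", "arguments": {
  "deltas": [
    [[0,0,-0.03],[0,0,0]],
    [[0,0,-0.08],[0,0,0]],
    [[0,0,-0.09],[0,0,0]],
    [[0,0,-0.09],[0,0,0]],
    [[0,0,-0.09],[0,0,0]],
    [[-0.08,0,-0.04],[0,0,0]],
    [[-0.09,0,0],[0,0,0]],
    [[-0.03,0,0],[0,0,0]],
    [[0,0,0],[0,0,0]]
  ]
}}

```text
time_s: 17.3
ee_pos: [590.1, -301.5, 246.6]
ee_rot: [-180.0, -0.0, 90.7]
force: [0.7, 0.7, -0.0]
gripper_width: 45.4
gripper_force: 0.0
```

Run:
```python
from h import *
print(state()["ee_pos"])
T=grab_frame("top");S=grab_frame("side")
for n in("top","side"):
    for l in("turner","stray_jar"):
        for d in trace(n,l)[:3]:
            print(n,l,round(d["p"],2),d["bbox"],int(d["pixels"].sum()))
a=cv2.resize(T[180:320,330:530,::-1],None,fx=4,fy=4,interpolation=2);cv2.imwrite("pics/t3.png",a)
cv2.imwrite("pics/s3.png",cv2.resize(S[190:350,270:410,::-1],None,fx=3.7,fy=3.7,interpolation=2))
```

```text
[ 590.12271878 -301.50288747  246.61933192]
top turner 0.63 [418.4, 242.2, 67.3, 15.5] 626
top stray_jar 0.78 [439.2, 324.1, 36.5, 35.9] 850
top stray_jar 0.76 [340.2, 260.3, 29.9, 32.0] 751
top stray_jar 0.73 [387.1, 327.3, 31.9, 26.3] 685
side stray_jar 0.92 [248.4, 264.5, 24.2, 54.9] 979
side stray_jar 0.74 [275.5, 202.3, 23.8, 52.8] 1067
side stray_jar 0.74 [264.2, 292.7, 23.3, 59.5] 1194
```

View pics/t3.png

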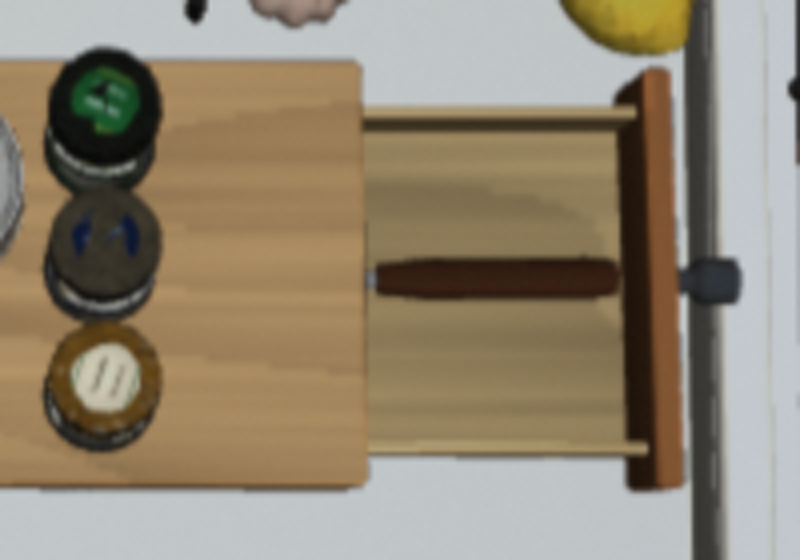

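View pics/s3.png

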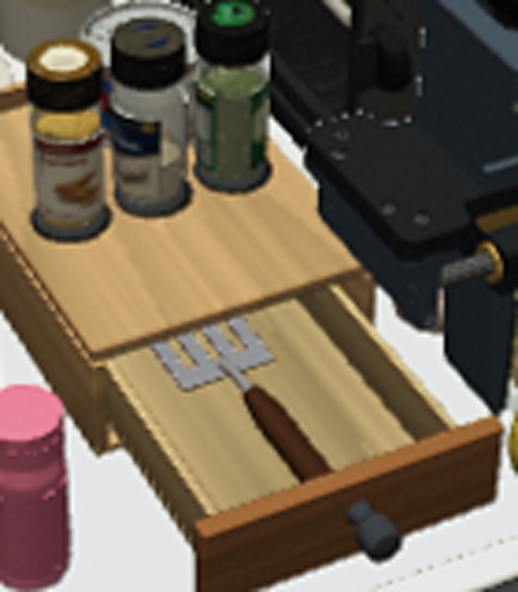

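All three jars stand in a row and the drawer is at its stop. The handle runs from top px (484,249.5) to (424.5,249.5), and the side view has the neck joint at (337,295).

Run:
```python
from h import *
tc=lambda p:(330+p[0]/4,180+p[1]/4)
sc=lambda p:(270+p[0]/3.7,190+p[1]/3.7)
A=onz("top",tc((619,278)),22);B=onz("top",tc((377,278)),22);print("end",A,"joint",B,"tri",tri(sc((250,388)),tc((377,278))))
u=(B-A)/np.linalg.norm(B-A);print("len",np.linalg.norm(B-A),"yaw",np.degrees(np.arctan2(u[1],u[0])))
yaw=np.degrees(np.arctan2(u[1],u[0]))
print("front edge",onz("top",tc((363,65)),78),onz("top",tc((368,480)),78),"drawer front inner",onz("top",tc((620,90)),62),onz("top",tc((628,470)),62))
G=A+u*60;print("G",G)
plan([G[0],G[1],100],Ro.from_euler('xyz',[180,0,yaw],degrees=True))
```

```text
end [ 591.24501144 -161.8163739    22.        ] joint [589.18972431 -61.65573769  22.        ] tri [588.43412724 -61.2648817   23.2889348 ]
len 100.18172114359336 yaw 91.17553920147365
front edge [668.2207286  -48.58411308  78.        ] [503.3722593  -50.83112999  78.        ] drawer front inner [ 663.01209975 -153.96016837   62.        ] [ 510.21171339 -155.19779391   62.        ]
G [ 590.01407603 -101.82900191   22.        ]
pos [ 590.6 -298.   247.4] rot [-1.7999e+02 -4.0000e-02  9.0980e+01] shift [0.3922 0.0056 0.295 ] turn [-0.    -0.001 -0.007]
```

Call:
{"name": "send_rows", "arguments": {
  "deltas": [
    [[0.07,0.0056,0],[0,0,-0.007]],
    [[0.08,0,0],[0,0,0]],
    [[0.08,0,0.01],[0,0,0]],
    [[0.08,0,0.03],[0,0,0]],
    [[0.06,0,0.06],[0,0,0]],
    [[0.0222,0,0.08],[0,0,0]],
    [[0,0,0.075],[0,0,0]],
    [[0,0,0.04],[0,0,0]],
    [[0,0,0],[0,0,0]],
    [[0,0,0],[0,0,0]]
  ]
}}

```text
time_s: 18.6
ee_pos: [590.1, -102.8, 100.6]
ee_rot: [180.0, -0.0, 91.1]
force: [-0.0, 0.1, 0.4]
gripper_width: 45.3
gripper_force: 0.0
```

Run:
```python
from h import *
plan([590,-101.8,30],Ro.from_euler('xyz',[180,0,91.1],degrees=True))
```

```text
pos [ 590.1 -102.8  100.6] rot [179.96  -0.    91.14] shift [ 0.002  -0.0002  0.1412] turn [ 0.001 -0.     0.001]
```

Call:
{"name": "send_rows", "arguments": {
  "deltas": [
    [[0.002,0,0.05],[0,0,0]],
    [[0,0,0.045],[0,0,0]],
    [[0,0,0.03],[0,0,0]],
    [[0,0,0.015],[0,0,0]],
    [[0,0,0],[0,0,0]],
    [[0,0,0],[0,0,0]],
    [[0,0,0],[0,0,0]]
  ]
}}

```text
time_s: 19.3
ee_pos: [590.6, -102.6, 31.4]
ee_rot: [179.8, 0.0, 91.1]
force: [0.2, -0.1, 0.2]
gripper_width: 45.4
gripper_force: 0.0
```

Call:
{"name": "send_rows", "arguments": {
  "deltas": [
    [[0,0,0],[0,0,0]],
    [[0,0,0],[0,0,0]],
    [[0,0,0],[0,0,0]],
    [[0,0,0],[0,0,0]],
    [[0,0,0],[0,0,0]],
    [[0,0,0],[0,0,0]],
    [[0,0,0],[0,0,0]],
    [[0,0,0],[0,0,0]]
  ],
  "grip": 1,
  "grip_force": 35
}}

```text
time_s: 20.1
ee_pos: [589.7, -102.4, 30.1]
ee_rot: [180.0, -0.0, 91.1]
force: [-0.9, -1.1, 0.9]
gripper_width: 16.8
gripper_force: 35.0
```

Run:
```python
import numpy as np
W=[(-102.4,30,0,0),(-98.7,52.8,8,4),(-95,71.6,15,4),(-124,79.4,15,2),(-113.1,96.9,25,4),(-190.1,132.9,25,4)]
pos=np.array(W[0][:2],float);th=0
for a,b in zip(W,W[1:]):
    for k in range(1,b[3]+1):
        f=k/b[3];p=np.array(a[:2])+f*(np.array(b[:2])-a[:2]);t=a[2]+f*(b[2]-a[2])
        c,s=np.cos(np.radians(th)),np.sin(np.radians(th));d=(p-pos)/500
        print(f"[[{d@[c,-s]:.4f},0,{d@[-s,-c]:.4f}],[0,{-np.radians(t-th)/.5:.4f},0]]",end=", ");pos,th=p,t
    print()
```

```text
[[0.0018,0,-0.0114],[0,-0.0698,0]], [[0.0015,0,-0.0115],[0,-0.0698,0]], [[0.0011,0,-0.0115],[0,-0.0698,0]], [[0.0006,0,-0.0115],[0,-0.0698,0]], 
[[0.0005,0,-0.0096],[0,-0.0611,0]], [[0.0002,0,-0.0096],[0,-0.0611,0]], [[-0.0001,0,-0.0096],[0,-0.0611,0]], [[-0.0004,0,-0.0096],[0,-0.0611,0]], 
[[-0.0300,0,-0.0000],[0,-0.0000,0]], [[-0.0300,0,-0.0000],[0,-0.0000,0]], 
[[0.0030,0,-0.0099],[0,-0.0873,0]], [[0.0026,0,-0.0100],[0,-0.0873,0]], [[0.0021,0,-0.0101],[0,-0.0873,0]], [[0.0017,0,-0.0102],[0,-0.0873,0]], 
[[-0.0425,0,-0.0000],[0,-0.0000,0]], [[-0.0425,0,-0.0000],[0,-0.0000,0]], [[-0.0425,0,-0.0000],[0,-0.0000,0]], [[-0.0425,0,-0.0000],[0,-0.0000,0]],
```

Call:
{"name": "send_rows", "arguments": {
  "deltas": [
    [[0.0018,0,-0.0114],[0,-0.07,0]],
    [[0.0015,0,-0.0115],[0,-0.07,0]],
    [[0.0011,0,-0.0115],[0,-0.07,0]],
    [[0.0006,0,-0.0115],[0,-0.07,0]],
    [[0.0005,0,-0.0096],[0,-0.061,0]],
    [[0.0002,0,-0.0096],[0,-0.061,0]],
    [[0,0,-0.0096],[0,-0.061,0]],
    [[-0.0004,0,-0.0096],[0,-0.061,0]],
    [[0,0,0],[0,0,0]],
    [[0,0,0],[0,0,0]]
  ]
}}

```text
time_s: 21.1
ee_pos: [589.4, -94.8, 71.4]
ee_rot: [-180.0, 15.0, 91.1]
force: [0.7, -0.1, -1.3]
gripper_width: 16.6
gripper_force: 35.0
```

Run:
```python
from h import *
print(np.round(state()["qpos"],1))
S=grab_frame("side")
cv2.imwrite("pics/s4.png",cv2.resize(S[190:350,270:410,::-1],None,fx=3.7,fy=3.7,interpolation=2))
```

```text
[ -2.3  28.  100.7 -19.1  52.    8.6]
```

View pics/s4.png

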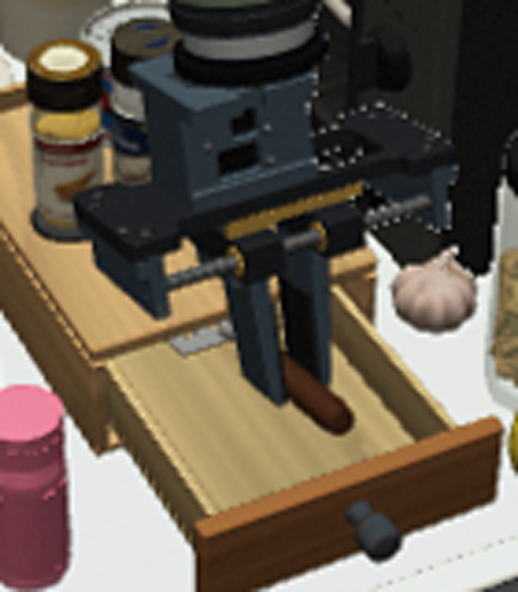

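The turner is held, with the handle end at crop (340,415) rising and the blade clear under the panel. I continue drawing it out.

Call:
{"name": "send_rows", "arguments": {
  "deltas": [
    [[-0.03,0,0],[0,0,0]],
    [[-0.03,0,0],[0,0,0]],
    [[0.003,0,-0.0099],[0,-0.0873,0]],
    [[0.0026,0,-0.01],[0,-0.0873,0]],
    [[0.0021,0,-0.0101],[0,-0.0873,0]],
    [[0.0017,0,-0.0102],[0,-0.0873,0]],
    [[0,0,0],[0,0,0]]
  ]
}}

```text
time_s: 21.85
ee_pos: [590.1, -113.3, 97.3]
ee_rot: [180.0, 25.0, 91.1]
force: [0.0, -0.3, 0.6]
gripper_width: 16.6
gripper_force: 35.0
```

Call:
{"name": "send_rows", "arguments": {
  "deltas": [
    [[-0.03,0,0],[0,0,0]],
    [[-0.04,0,0],[0,0,0]],
    [[-0.04,0,0],[0,0,0]],
    [[-0.04,0,0],[0,0,0]],
    [[-0.035,0,0],[0,0,0]],
    [[0,0,0],[0,0,0]],
    [[0,0,0],[0,0,0]]
  ]
}}

```text
time_s: 22.55
ee_pos: [590.9, -198.1, 136.3]
ee_rot: [180.0, 25.0, 90.9]
force: [0.1, 0.5, -0.5]
gripper_width: 17.0
gripper_force: 35.0
```

Call:
{"name": "send_rows", "arguments": {
  "deltas": [
    [[-0.0134,0,-0.0287],[0,0,0]],
    [[-0.0268,0,-0.0574],[0,0,0]],
    [[-0.0268,0,-0.0574],[0,0,0]],
    [[-0.0268,0,-0.0574],[0,0,0]],
    [[-0.0268,0,-0.0574],[0,0,0]],
    [[-0.0268,0,-0.0574],[0,0,0]],
    [[-0.0268,0,-0.0574],[0,0,0]],
    [[-0.0134,0,-0.0287],[0,0,0]],
    [[0,0,0],[0,0,0]],
    [[0,0,0],[0,0,0]]
  ]
}}

```text
time_s: 23.55
ee_pos: [591.1, -196.4, 356.5]
ee_rot: [-179.9, 25.0, 91.2]
force: [-0.6, -0.2, -1.3]
gripper_width: 16.9
gripper_force: 35.0
```

Call:
{"name": "send_rows", "arguments": {
  "deltas": [
    [[0,0,0],[0,0,0]],
    [[0,0,0],[0,0,0]],
    [[0,0,0],[0,0,0]],
    [[0,0,0],[0,0,0]],
    [[0,0,0],[0,0,0]],
    [[0,0,0],[0,0,0]]
  ]
}}

```text
time_s: 24.15
ee_pos: [591.4, -196.9, 357.8]
ee_rot: [180.0, 25.0, 91.1]
force: [-0.3, 0.2, -0.0]
gripper_width: 16.8
gripper_force: 35.0
```

Run:
```python
from h import *
s=state();print(np.round(s["ee_pos"],1),s["gripper_width"],s["gripper_force"])
S=grab_frame("side");cv2.imwrite("pics/s5.png",S[:400,200:600,::-1])
```

```text
[ 591.4 -196.9  357.8] 16.78894708887202 34.98689889907837
```

View pics/s5.png

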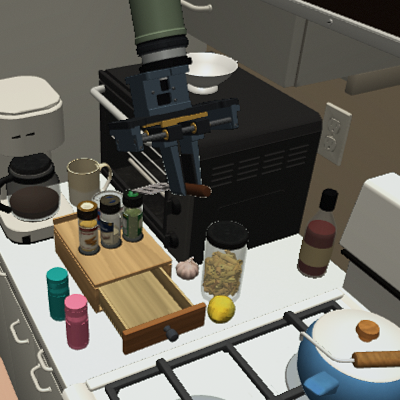

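The turner is held high: handle at crop (200,190), blade at (150,188). All three jars stand in the row, the drawer is open, and everything else is in place. I hand the job in.

```bash
python3 -c "
from workcell import *
print(job_done())"
```

```text
the job is handed in; nothing more can be done
None
```

I put the stray jar on the bare pad, opened the drawer to its stop, and handed the job in with the turner held still and its blade tip about 28 cm above the worktop by calculation. The hand-in gave no verdict.

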